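# Slide the warm rolls out from the lamp and lift the round one with the tongs

## Robot

A 6-joint arm with a two-finger parallel gripper is mounted at the origin on a cart in front of the work surface, level with it; the furniture and walls round the work are solid. World frame = base frame: x ahead of the robot, y to its left, z up, the work surface at z = 0. Lengths are in m, angles in rad, forces in N, time in s.
With the tool pointing down it reaches from about 0.3 to 0.775 m from the base axis. Payload 14.6 kg.
Tool frame: the origin (TCP) lies at the very end of the fingers, on their centre line; the grasp point (between the pads) lies 19 mm behind it; z points along the fingers, y is the line along which they close (so a half turn about z gives the same grasp; the last joint's range is limited). The gripper opens to 94 mm and grips with 3 to 60 N. Pads are 16 mm wide; open, the fingers measure 119 mm over their backs; the gripper's body (75 mm by 177 mm) begins 78 mm behind the grasp point.
Start: joints at [1.15, 0.3, 1.521, -0, 1.321, -0.067], TCP at [0.191, 0.516, 0.205] pointing down, gripper open.
Joint ranges: [-3.03, 3.03], [-0.79, 2.21], [0.23, 2.52], [-1.04, 4.18], [0, 3.07], [-2.55, 2.55]. Speed limits (rad/s): [2.22, 2.22, 2.57, 3.14, 3.14, 3.14].

## Interface

Orientations are given as [roll, pitch, yaw] about the fixed x, y, z axes, in that order (R = Rz(yaw) Ry(pitch) Rx(roll)).
In Python, from station import ctrl gives the robot as it stands.
- The arm moves only by the shell command python3 -m pendant 'ROWS' [OPENING] [FORCE]. ROWS is JSON, a list of rows, each a list of 2 entries, a list of its own where there are three numbers: the shift along the world's x, y, z in cm, then the turn about the world's z in rad. A call has 1 to 20 rows; each row shifts and turns the commanded pose from where the row before left it; what a row does not reach is not made up. A row lasts 1/12 s, in which the tool goes at most 41.7 mm and 7.16 degrees, less where a joint would pass 70% of its speed; a pose out of reach is approached as far as the arm can. A call is refused whole if a number of a shift passes 4.17 or a number of a turn 0.125, either way. A call with a gripper value outside its range is refused whole. OPENING is the opening, from 0 (shut) to 1 (fully open), set as the call begins (- or left out, the last holds). The fingers move at their own pace and stop on an object; FORCE is the grip in N (left out, the last holds). Time passes only in rows, so rows that do not move let the fingers close. It gives the time, the measured TCP pose, the force, the opening and the grip force at its end, in the units of the state.
- ctrl.get_obs(): the state, without advancing time (a new reading comes with each control period).
- ctrl.camera(name): name is "side" or "top" or "wrist"; returns a dict with "color" (384x512x3 uint8, red, green, blue), "intrinsics" (3x3 intrinsics, pixels), "camera_from_world" (4x4, takes a point from world to camera coordinates). Camera axes: x right, y down, z forward; pixel columns grow to the right and rows downward; lengths in m; the calibration is good to about 2 mm. A picture is of the moment at which its call begins. There is no depth.
- ctrl.hand_in(): hands the job in; it is judged then, once.
The state is a dict: "time_s": time; "qpos": joint angles; "joint_vel": joint speeds; "tau": joint torques, N m; "ee_pos": TCP position; "eef_rot": TCP orientation; "force": force on the tool from outside, world axes, zero at the start; "moment": the same for the moment, N m; "grip_width": finger opening in m; "grip_force": force on a finger pad.
Only numpy, scipy, OpenCV 4.12 (cv2) and the standard library are available. Lean on these libraries where they do the work, as an engineer would, in place of code of your own. Each camera call takes 0.05 s, during which the arm holds its last target. There are 200 camera calls.

## Task

The bread rolls are keeping warm under the heat lamp: slide their tray by its wooden knob along the guide bars until it clicks into the pick-up stop at the other end, then take the serving tongs from their stand, close them on the round roll and lift it up, a good hand's breadth above the tray. Finish while still holding the roll up in the tongs, ready to serve. Touch the rolls with nothing but the tongs, keep the gripper off the hot lamp, leave the tray in its stop with the long roll on it, and do not disturb the jam jar, the tub or the mug.

Things in the scene. Friction and masses are not known exactly. Their poses are not given: they have to be found in the camera images.
- warmer: Fixed food warmer: steel base 150 x 420 mm, 12 mm high, two round guide bars along its own y (axis 24 mm up), black end blocks 32 mm high, a heat lamp on a post at its -y end. Origin: centre of the underside, on the worktop (z = 0). Own y (about world +y, the robot's left, turned by 0 to 0.3 rad) points from the lamp to the pick-up end; own x away from the robot; z up.
- carriage (a joint): Tray carriage along the bars (m), growing towards the base's +y: 0 = lamp station (start), 0.200 = seated in the pick-up notch, hard stop at 0.203. A spring ball clicks 2 mm into a notch at each station: leaving a notch takes about 7 N along the bars, sliding between them 1 to 2 N; within 3 mm of a notch it draws itself in. 0.6 kg, slides only.
- carriage_knob (a point): Mid-grip of the dark upright wooden knob at the tray's +y end, 69 mm above the worktop, on its axis, 140 mm from the tray centre along the base's y. Grip part: upright cylinder 23 mm in diameter, from 53 to 81 mm above the worktop, rounded top at 87 mm, bracket below at 37 mm. Can be pinched from above at any yaw.
- tray_floor (a point): Centre of the tray floor, 37 mm above the worktop; moves with the carriage. Steel tray with baking paper, inside 120 mm (base x) by 174 mm (base y), rim 10 mm above the floor. Axes as the base's.
- lamp: Hot lamp fixed to the base: dark bell shade, 116 mm diameter, rim 225 mm and top 313 mm above the worktop, centred over the base's middle line 120 mm from the base's origin towards its -y; hung from a 12 mm tube that stands 105 mm behind it (base +x) and reaches 372 mm. Origin: centre of the rim. Not to be touched.
- round_roll: The roll to take: round bread roll with a cross cut on top, 55 mm diameter (widest 12 to 20 mm above its base), 41 mm high, about 45 g, flat base; loose on the tray, about 42 mm from the tray centre along the base's y, on either side. Origin: centre of its underside.
- long_roll: Long bread roll with three slanting cuts, 85 mm long across the tray (own x), 48 mm wide, 37 mm high, 70 g; on the other half of the tray, where it stays. Origin: centre of its underside.
- tong_stand: Fixed upright steel box, open at the top, in which the tongs stand jaws down: inside 42 mm (own x) by 84 mm (own y), rim 100 mm above the worktop, inner floor 4 mm, foot plate 66 x 112 mm. Origin: centre of its underside.
- tongs: Loose spring tongs (92 g), upright in the stand, jaws down, hinge on top. Origin: midway between the jaw tips, which stand on the stand's floor; own z up: hinge axis at 180 mm, top of the head at 186 mm. They open and close along own y (the stand's y). Black grip faces on the outside of the arms, 18 mm wide, from 125 to 165 mm above the tips.
- tongs_grip (a point): Midway between the grip faces, 143 mm above the tips, 43 mm below the head's top: grip here from above, fingers closing along the tongs' y. Width over the faces 35 mm in the stand (jaws 73 mm apart), 30 to 31 mm closed on the round roll, 41 mm sprung open when free (jaws 95 mm apart). The spring presses 4 to 6 N on each finger, so fingers held 31 to 37 mm apart carry the tongs.
- jaw_l: The tongs' arm on own +y side: steel strip from the hinge (its origin) to a cupped jaw 37 mm wide (tongs' x), 44 mm high, 3 mm thick, its side wings turned 5 mm inwards. The arms move as mirror images; 1 mm less between the fingers closes the jaw gap by about 4.5 mm.
- jaw_r: The tongs' arm on own -y side, mirror image of the other.
- jam_jar: Bystander: jar of red jam with a pale lid, 65 mm diameter, 94 mm high. Origin: centre of its underside.
- tub: Bystander: small white tub with a foil lid, 72 mm wide, 71 mm high. Origin: centre of its underside.
- mug: Bystander: mug, blue above and white below, with a handle, 78 x 112 mm, 92 mm high. Origin: centre of its underside.

How it is judged:
On the way, in this order (a step that is already met when the one before it is completed fails the run):
1. the tray is seated in the pick-up stop with both rolls on it (value of joint carriage between 0.197 and 0.2045 m and x of round_roll in the frame of tray_floor between -0.058 and 0.058 m and y of round_roll in the frame of tray_floor between -0.085 and 0.085 m and z of round_roll in the frame of tray_floor between -0.006 and 0.02 m and x of long_roll in the frame of tray_floor between -0.058 and 0.058 m and y of long_roll in the frame of tray_floor between -0.085 and 0.085 m and z of long_roll in the frame of tray_floor between -0.006 and 0.02 m and velocity of joint carriage below 0.02 m/s), for 0.2 s.
2. the tongs are out of the stand, held by the fingers (height (world z) of tongs above 0.1 m and contact force between the fingers and tongs above 0.5 N), for 0.2 s.
At the end, for the whole second after the job is handed in: The tray is seated in its pick-up stop (within 3 mm) with the long roll on its floor; the round roll is held between both tong jaws, the tongs between the fingers, at rest, its underside at least 48 mm above the tray floor, touching neither the warmer, the long roll nor the gripper (value of joint carriage between 0.197 and 0.2045 m and x of long_roll in the frame of tray_floor between -0.058 and 0.058 m and y of long_roll in the frame of tray_floor between -0.085 and 0.085 m and z of long_roll in the frame of tray_floor between -0.006 and 0.02 m and height (world z) of round_roll above 0.085 m and linear speed of round_roll below 0.04 m/s and contact force between each of jaw_l, jaw_r and round_roll above 0.2 N and contact force between the fingers and tongs above 1 N and contact force between each of the arm, the fingers and round_roll below 0.1 N and contact force between each of warmer, long_roll and round_roll below 0.05 N and contact force between warmer and tongs below 0.1 N and contact force between long_roll and tongs below 0.05 N); the arm keeps its last pose, push and grip.
It fails at once if the gripper or arm touches a roll (contact force between any of the arm, the fingers and round_roll above 0.5 N or contact force between any of the arm, the fingers and long_roll above 0.5 N).
It fails at once if the gripper or arm touches the hot lamp (contact force between any of the arm, the fingers and lamp above 1 N).
It fails at once if the jam jar, the tub or the mug is disturbed (moved more than 20 mm) (distance of any of jam_jar, tub, mug from where it was at the start of the episode above 0.02 m).
It also fails if it takes over 54 s, if anything falls off the work surface, if the arm or the gripper's body presses on something with over 40 N, if the wrist force passes 120 N, or if a joint passes its speed limit or range.

## Working session

There is one attempt and no reset: what is moved stays moved. The work goes in short steps, Python scripts to look and compute and a shell command to move; the robot and the scene stay as the last step left them, time stands still between calls to the robot, and variables do not carry over. Pictures are saved under pics/ and viewed, at most 11 in all, crops included, and the job is handed in when it is done.

```bash
ls; mkdir -p pics
cat > h.py <<'E'
from station import ctrl
import numpy as np, cv2, pickle
def snap(n,f):
    c=ctrl.camera(n); pickle.dump(c,open(f'pics/{f}.pkl','wb'))
    return c
def load(f): return pickle.load(open(f'pics/{f}.pkl','rb'))
def ray(c,u,v):
    K=np.array(c['intrinsics']);T=np.array(c['camera_from_world']);R=T[:3,:3]
    return -R.T@T[:3,3], R.T@np.linalg.solve(K,[u,v,1.])
def atz(c,u,v,z):
    o,d=ray(c,u,v); return (o+d*(z-o[2])/d[2]).round(4)
def proj(c,p):
    q=np.array(c['camera_from_world'])@np.r_[p,1]; q=np.array(c['intrinsics'])@q[:3]; return (q[:2]/q[2]).round(1)
def save(c,f,s=1.5,box=None):
    im=c['color'][:,:,::-1]
    if box: im=im[box[1]:box[3],box[0]:box[2]]
    cv2.imwrite(f'pics/{f}.png',cv2.resize(im,None,fx=s,fy=s,interpolation=cv2.INTER_CUBIC))
E
python3 - <<'E'
from h import *
for n in ['top','side']:
    c=snap(n,n+'0'); save(c,n+'0',1.55); print(n,-np.array(c['camera_from_world'])[:3,:3].T@np.array(c['camera_from_world'])[:3,3])
print(ctrl.get_obs())
E
```

```text
pics
top [ 0.18712458 -0.10327252  1.58014241]
side [ 0.05319337 -0.8676172   0.80506558]
{'time_s': 0.1, 'qpos': array([ 1.15040812e+00,  3.00418762e-01,  1.52154437e+00,  4.71832574e-06,
        1.32071135e+00, -6.65753389e-02]), 'joint_vel': array([-0.00161202, -0.00192157, -0.00206238,  0.00091694, -0.00255269,
        0.00162306]), 'tau': array([ 1.89027873e-03, -5.32638967e+01, -3.53287768e+01,  7.09854439e-02,
        2.34634423e-02, -8.92676712e-05]), 'ee_pos': array([0.19044902, 0.51570765, 0.20493057]), 'eef_rot': array([-3.14051352e+00, -7.65303688e-05,  2.78777858e+00]), 'force': array([-0.2772853 , -0.22799015, -0.3790184 ]), 'moment': array([-0.0330998 ,  0.02291494, -0.01383712]), 'grip_force': 0.0, 'grip_width': 0.0940913497912824}
```

View pics/top0.png

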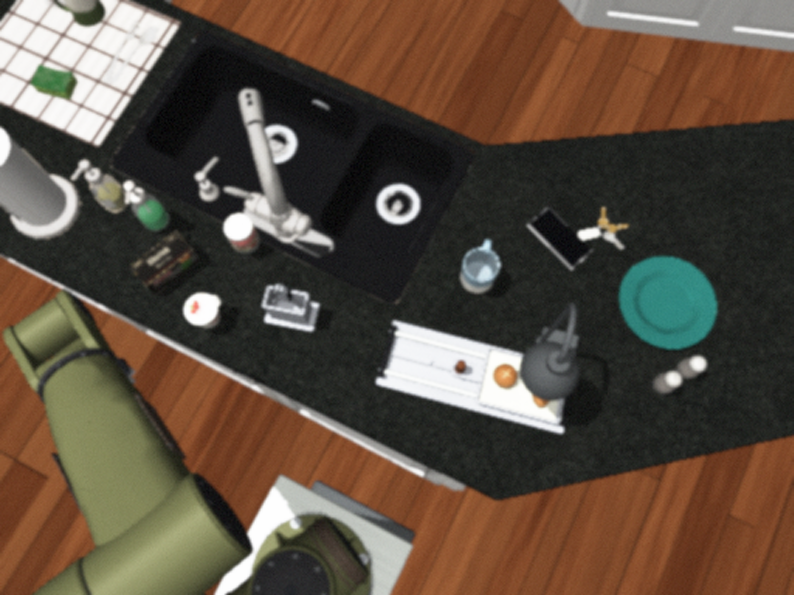

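View pics/side0.png

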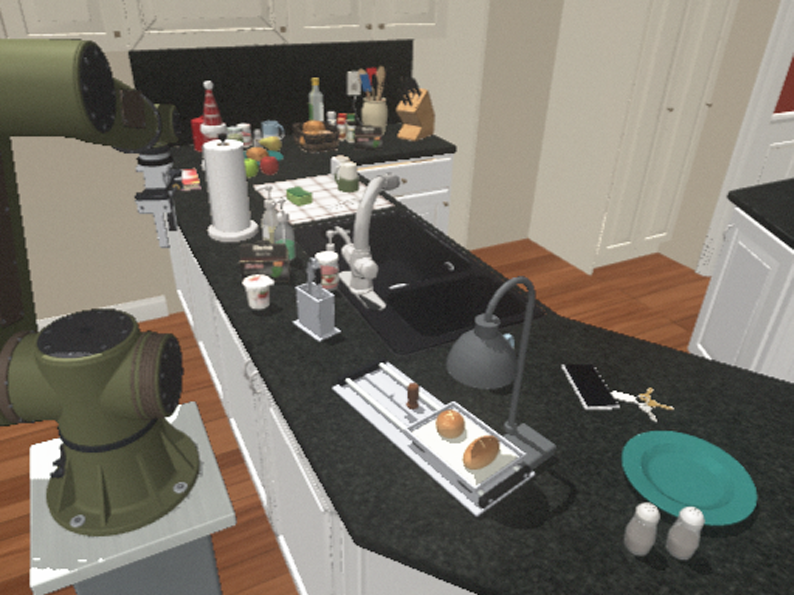

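The top view shows the knob at about (461,367), the round roll at (505,376), the stand at (291,308), the tub at (203,310), the jar at (240,232) and the mug at (480,268), all in 1.55x pixels. I'll enlarge the stand and warmer.

Run:
```python
from h import *
c=load('top0'); save(c,'crop1',3.4,(155,165,390,295))
s=load('side0'); a=s['color'][160:240,180:240,::-1]; b=s['color'][225:335,210:360,::-1]
a=cv2.resize(a,None,fx=6,fy=6,interpolation=cv2.INTER_CUBIC)
b=cv2.resize(b,None,fx=2.9,fy=2.9,interpolation=cv2.INTER_CUBIC)
H=max(a.shape[0],b.shape[0]); o=np.zeros((H,a.shape[1]+b.shape[1],3),np.uint8); o[:a.shape[0],:a.shape[1]]=a; o[:b.shape[0],a.shape[1]:]=b
print(a.shape,o.shape); cv2.imwrite('pics/crop2.png',o)
```

```text
(480, 360, 3) (480, 795, 3)
```

View pics/crop1.png

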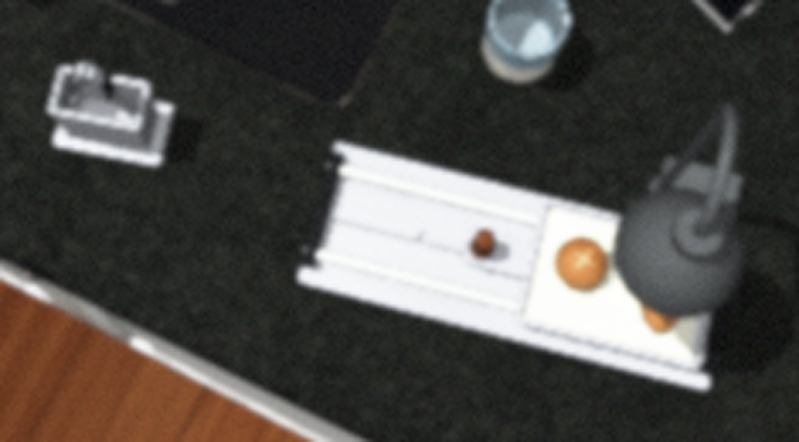

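View pics/crop2.png

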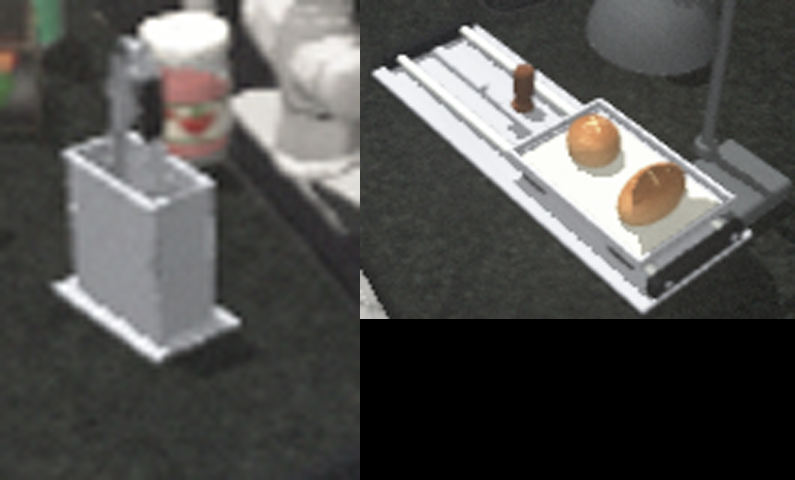

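```bash
cat > fit.py <<'E'
from h import *
from scipy.optimize import least_squares
t=load('top0'); s=load('side0')
T=lambda u,v:(t,u/3.4+155,v/3.4+165)
S1=lambda u,v:(s,u/6+180,v/6+160)
S2=lambda u,v:(s,(u-360)/2.9+210,v/2.9+225)
def fit(obs,x0):
    def w(p,l):
        a,b=np.cos(p[2]),np.sin(p[2]); return [p[0]+a*l[0]-b*l[1],p[1]+b*l[0]+a*l[1],l[2]]
    f=lambda p:np.concatenate([proj(c,w(p,l))-[u,v] for (c,u,v),l in obs])
    r=least_squares(f,x0,diff_step=1e-3,loss='soft_l1'); return r.x,r.fun.reshape(-1,2).round(1)
E
python3 - <<'E'
from fit import *
p,r=fit([(T(338,145),(.075,.21,.012)),(T(300,275),(-.075,.21,.012)),(T(708,385),(-.075,-.21,.012)),(T(483,239),(0,.14,.085)),
 (S2(373,72),(-.075,.21,.012)),(S2(640,310),(-.075,-.21,.006)),(S2(523,66),(0,.14,.087)),(S2(521,108),(0,.14,.05))],[.5,-.1,.2]); print(p,r.tolist())
a,b=np.cos(p[2]),np.sin(p[2])
for y in (.14,.34): print('knob',p[0]-b*y,p[1]+a*y)
print('roll top', atz(t,*T(583,262)[1:],.075), 'side',atz(s,*S2(595,140)[1:],.057))
q,r=fit([(T(55,145),(-.033,.056,.002)),(T(160,163),(-.033,-.056,.002)),(T(173,103),(.033,-.056,.002)),
(T(60,65),(.022,.043,.1)),(T(150,80),(.022,-.043,.1)),(T(140,125),(-.022,-.043,.1)),(T(49,112),(-.022,.043,.1)),
(S1(55,287),(-.033,.056,.002)),(S1(162,358),(-.033,-.056,.002)),(S1(238,322),(.033,-.056,.002)),
(S1(67,152),(-.022,.043,.1)),(S1(155,205),(-.022,-.043,.1)),(S1(213,183),(.022,-.043,.1))],[.5,.2,.2]); print(q,r.tolist())
for n,z in (('203,308',.071),('240,225',.094),('480,262',.092)):
  u,v=map(float,n.split(',')); print(atz(t,u/1.55,v/1.55,z))
print(atz(t,*T(90,72)[1:],.19),'tongs head?', 'side pix of head',[(proj(s,[q[0],q[1],.19])-[180,160])*6])
E
```

```text
[ 0.53216565 -0.14309681  0.14840306] [[6.1, -2.4], [3.5, -0.5], [2.5, 6.7], [-23.4, -8.6], [4.8, 0.6], [0.7, 8.3], [-15.1, -13.0], [-14.7, -18.0]]
knob 0.5114653982366556 -0.004635624175684527
knob 0.48189361225776534 0.19316606811742684
roll top [ 0.5463 -0.1817  0.075 ] side [ 0.5498 -0.1817  0.057 ]
[0.47672572 0.31173045 0.2034484 ] [[-0.8, -2.3], [-1.3, 0.5], [0.4, 0.8], [1.6, -0.7], [-0.5, 1.3], [-1.5, 0.3], [0.6, -2.4], [0.6, -0.8], [-1.4, 0.3], [0.7, 0.4], [1.4, 0.1], [-0.6, 0.5], [-0.1, 0.6]]
[0.3816 0.4702 0.071 ]
[0.5808 0.4891 0.094 ]
[ 0.7459 -0.0251  0.092 ]
[0.4735 0.3051 0.19  ] tongs head? side pix of head [array([137.4,  37.8])]
```

Run:
```python
from fit import *
p,r=fit([(T(338,145),(.075,.21,.012)),(T(300,275),(-.075,.21,.012)),(T(708,385),(-.075,-.21,.012)),
 (S2(373,72),(-.075,.21,.012)),(S2(640,310),(-.075,-.21,.006))],[.5,-.1,.2]); print(p,r.tolist())
k=np.array([atz(t,*T(483,239)[1:],.086),atz(s,*S2(523,80)[1:],.074)]); print(k)
a,b=np.cos(p[2]),np.sin(p[2]); print((k-[p[0],p[1],0])[:,:2]@np.array([[a,-b],[b,a]]))
m=k.mean(0); print('start',m,'end',m[0]-.2*b,m[1]+.2*a)
for y in(-.1,-.12):print(np.array([0.548,-.1817])-[p[0]-b*y,p[1]+a*y])
```

```text
[ 0.52969672 -0.12849266  0.16816565] [[1.3, -2.6], [-0.6, -0.5], [-1.1, 4.3], [1.5, -1.0], [-1.7, 4.0]]
[[ 0.5203 -0.0858  0.086 ]
 [ 0.52   -0.088   0.074 ]]
[[-0.00211852  0.04366318]
 [-0.00278251  0.04154443]]
start [ 0.52015 -0.0869   0.08   ] end 0.48667516901598185 0.1102786897476282
[0.00156586 0.04538201]
[-0.00178162  0.06509987]
```

Run:
```python
from fit import *
def yaw(A,B,z):
    d=atz(t,*T(*A)[1:],z)-atz(t,*T(*B)[1:],z); return np.arctan2(-d[0],d[1])
def yaws(A,B,z):
    d=atz(s,*S2(*A)[1:],z)-atz(s,*S2(*B)[1:],z); return np.arctan2(-d[0],d[1])
print(yaw((343,170),(540,218),.027),yaw((338,145),(620,215),.012),yaw((300,275),(708,385),.012),yaw((318,258),(520,303),.027))
print(yaws((373,72),(640,307),.012),yaws((470,28),(580,100),.029),yaws((403,62),(515,150),.03),yaws((515,150),(645,258),.04),yaws((600,100),(735,197),.047))
print(ctrl.get_obs()['eef_rot'])
```

```text
0.22577305708894474 0.22075486834080882 0.20631299924069563 0.25028960103649267
0.20997739435250032 0.2840256979026591 0.24313340358948754 0.21418108715608308 0.22255784891602617
[-3.14051352e+00 -7.65303688e-05  2.78777858e+00]
```

```bash
python3 -m pendant '[[[1.58,-3.47,0],-0.0833],[[1.58,-3.47,0],-0.0833],[[1.58,-3.47,0],-0.0833],[[1.58,-3.47,0],-0.0833],[[1.58,-3.47,0],-0.0833],[[1.58,-3.47,0],-0.0833],[[1.58,-3.47,0],-0.0833],[[1.58,-3.47,0],-0.0833],[[1.58,-3.47,0],-0.0833],[[1.58,-3.47,0],-0.0833],[[1.58,-3.47,0],-0.0833],[[1.58,-3.47,0],-0.0833],[[2.33,-3.1,-1.5],0],[[2.33,-3.1,-1.5],0],[[2.33,-3.1,-1.5],0],[[2.33,-3.1,-1.5],0],[[2.33,-3.1,-1.5],0],[[2.33,-3.1,-1.5],0]]' 0.6 30
python3 - <<'E'
from h import *
c=snap('wrist','w1'); save(c,'w1',1.5)
o=ctrl.get_obs(); print(o['ee_pos'],o['eef_rot'],o['time_s']); print(proj(c,[.5201,-.087,.086]),proj(c,o['ee_pos']))
E
```

```text
time_s: 1.6
ee_pos: [0.5206, -0.0884, 0.1143]
eef_rot: [-3.141, -0.0, 1.788]
force: [1.1, 0.1, -0.1]
grip_width: 0.0559
grip_force: 0.0
[ 0.52212657 -0.09236371  0.11060966] [-3.13774312e+00 -9.60545112e-04  1.78561922e+00] 1.65
[258.5 210.8] [259.8 231.5]
```

View pics/w1.png

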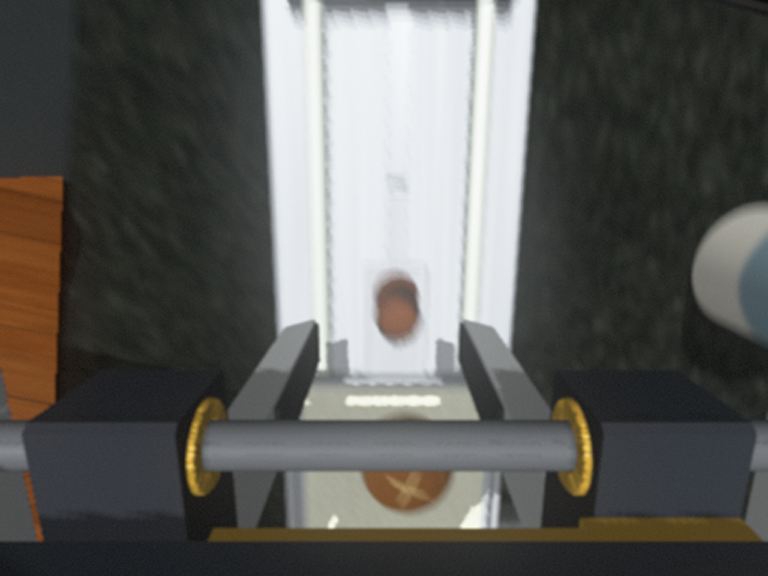

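Run:
```python
from h import *
c=load('w1'); print(atz(c,398/1.5,317/1.5,.087))
c=snap('wrist','w2'); o=ctrl.get_obs(); print(o['ee_pos'],o['eef_rot'],o['joint_vel'].round(3))
im=c['color'].astype(int); m=((im[...,0]-im[...,2])>40); m[:150]=0; m[245:]=0; m[:,:210]=0; m[:,310:]=0
v,u=np.nonzero(m); print(u.min(),u.max(),v.min(),v.max(),u.mean(),v.mean())
print(atz(c,u.mean(),v.max()-8,.087))
# yaw from bars' edges at two heights
for z,A,B in ((.012,(262,0),(277,370)),(.012,(538,0),(513,350))):
    d=atz(c,A[0]/1.5,A[1]/1.5,z)-atz(c,B[0]/1.5,B[1]/1.5,z); print(np.arctan2(-d[0],d[1]))
```

```text
[ 0.5247 -0.086   0.087 ]
[ 0.52038824 -0.08980634  0.11181103] [-3.13704939e+00 -1.77665559e-03  1.78469141e+00] [ 0.068 -0.1    0.063  0.011  0.034  0.058]
248 274 175 215 260.55384615384617 199.93162393162393
[ 0.522  -0.0866  0.087 ]
0.19665864030752014
0.20972356729100186
```

```bash
python3 -m pendant '[[[0.1,0,-2.2],0],[[0.1,0,-2.2],0],[[0,0,-1.9],0],[[0,0,0],0],[[0,0,0],0]]'; python3 -m pendant '[[[0,0,0],0],[[0,0,0],0],[[0,0,0],0],[[0,0,0],0],[[0,0,0],0],[[0,0,0],0],[[0,0,0],0]]' 0.1 40
```

```text
time_s: 2.12
ee_pos: [0.5215, -0.0861, 0.0524]
eef_rot: [-3.14, -0.001, 1.788]
force: [0.3, -0.3, 0.5]
grip_width: 0.0566
grip_force: 0.0
time_s: 2.7
ee_pos: [0.5227, -0.0864, 0.0529]
eef_rot: [3.14, 0.0, 1.788]
force: [5.2, 1.8, -0.5]
grip_width: 0.0221
grip_force: 40.0
```

```bash
python3 -m pendant '[[[-0.06,0.29,0],0],[[-0.13,0.59,0],0],[[-0.19,0.88,0],0],[[-0.25,1.17,0],0],[[-0.31,1.47,0],0],[[-0.31,1.47,0],0],[[-0.31,1.47,0],0],[[-0.31,1.47,0],0],[[-0.31,1.47,0],0],[[-0.31,1.47,0],0],[[-0.31,1.47,0],0],[[-0.31,1.47,0],0],[[-0.25,1.17,0],0],[[-0.19,0.88,0],0],[[-0.13,0.59,0],0],[[-0.1,0.49,0],0],[[-0.08,0.39,0],0],[[-0.08,0.39,0],0],[[0,0,0],0],[[0,0,0],0]]'
```

```text
time_s: 4.37
ee_pos: [0.4826, 0.0994, 0.0524]
eef_rot: [3.142, 0.0, 1.788]
force: [0.6, -0.6, 0.4]
grip_width: 0.0093
grip_force: 0.0
```

Run:
```python
from h import *
c=snap('side','s2'); save(c,'s2',3.2,(180,190,380,340))
```

```text
(no output)
```

View pics/s2.png

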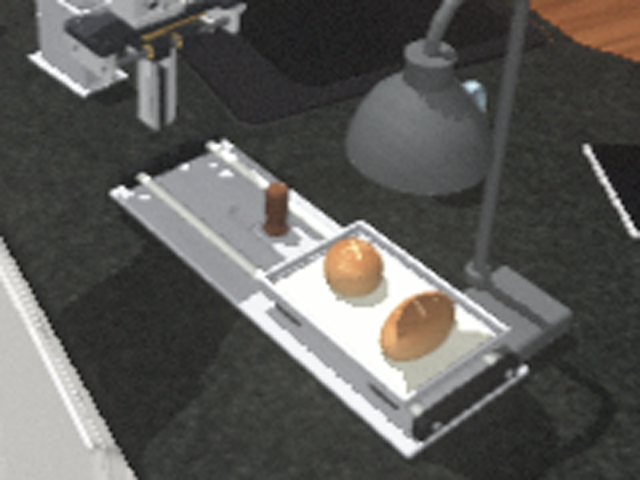

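The fingers slipped off and the knob, at (276,188) in the crop, is still at the lamp station. I'll push it from behind instead, with the fingers slightly open so they form a V. The gripper body stays crosswise, away from the lamp.

```bash
python3 -m pendant '[[[0,0,2.2],0],[[0,0,2.2],0],[[0,0,2.1],0],[[0.55,-2.61,0],0],[[0.55,-2.61,0],0],[[0.55,-2.61,0],0],[[0.55,-2.61,0],0],[[0.55,-2.61,0],0],[[0.55,-2.61,0],0],[[0.55,-2.61,0],0],[[0.55,-2.61,0],0],[[0,0,0],0],[[0,0,0],0]]' 0.15 40
python3 - <<'E'
from h import *
c=snap('wrist','w3'); o=ctrl.get_obs(); print(o['ee_pos'])
im=c['color'].astype(int); m=((im[...,0]-im[...,2])>40)&(im[...,0]<190); m[:100]=0; m[245:]=0; m[:,:200]=0; m[:,320:]=0
v,u=np.nonzero(m); print(u.min(),u.max(),v.min(),v.max())
print(atz(c,u.mean(),v.max()-8,.087))
E
```

```text
time_s: 5.5
ee_pos: [0.5264, -0.1104, 0.1172]
eef_rot: [-3.141, -0.0, 1.786]
force: [0.9, 0.7, 0.4]
grip_width: 0.0144
grip_force: 0.0
[ 0.52630527 -0.10947187  0.11721572]
249 274 152 187
[ 0.5226 -0.087   0.087 ]
```

```bash
python3 -m pendant '[[[0.1,0,-2.2],0],[[0,0,-2.2],0],[[0,0,-2.1],0],[[0,0,0],0],[[-0.1,0.49,0],0],[[-0.06,0.29,0],0],[[-0.08,0.39,0],0],[[-0.1,0.49,0],0],[[-0.12,0.59,0],0],[[-0.15,0.68,0],0],[[-0.17,0.78,0],0],[[-0.21,0.98,0],0],[[0,0,0],0]]'
```

```text
time_s: 6.63
ee_pos: [0.5179, -0.061, 0.0538]
eef_rot: [3.14, 0.001, 1.789]
force: [-0.2, -0.2, 1.1]
grip_width: 0.0143
grip_force: 0.0
```

```bash
python3 -m pendant '[[[-0.08,0.39,0],0],[[-0.15,0.68,0],0],[[-0.21,0.98,0],0],[[-0.21,0.98,0],0],[[-0.21,0.98,0],0],[[-0.21,0.98,0],0],[[-0.21,0.98,0],0],[[-0.21,0.98,0],0],[[-0.21,0.98,0],0],[[-0.21,0.98,0],0],[[-0.21,0.98,0],0],[[-0.21,0.98,0],0],[[-0.19,0.88,0],0],[[-0.17,0.78,0],0],[[-0.12,0.59,0],0],[[0,0,0],0]]'
python3 - <<'E'
from h import *
c=snap('side','s3'); save(c,'s3',3.2,(180,190,380,340))
E
```

```text
time_s: 7.97
ee_pos: [0.4894, 0.0699, 0.0527]
eef_rot: [3.141, -0.0, 1.789]
force: [-0.2, -0.1, -0.9]
grip_width: 0.0138
grip_force: 0.0
```

View pics/s3.png

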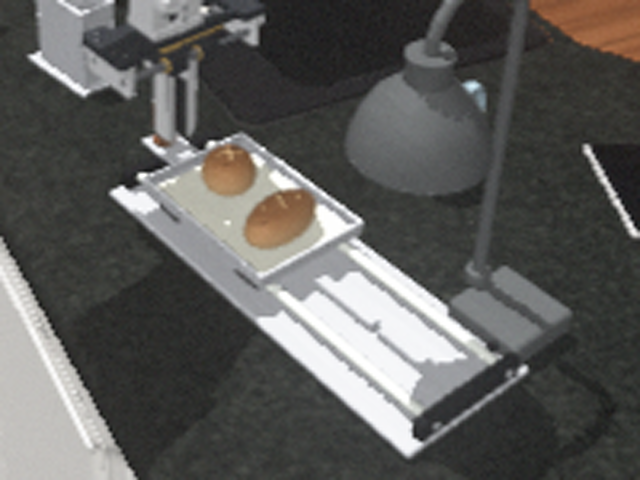

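```bash
python3 -m pendant '[[[-0.06,0.29,0],0],[[-0.1,0.49,0],0],[[-0.1,0.49,0],0],[[-0.08,0.39,0],0],[[-0.06,0.29,0],0],[[-0.04,0.2,0],0],[[0,0,0],0],[[0,0,0],0]]'
```

```text
time_s: 8.68
ee_pos: [0.485, 0.0906, 0.0524]
eef_rot: [-3.141, -0.0, 1.788]
force: [-1.6, 0.4, 0.4]
grip_width: 0.014
grip_force: 0.0
```

```bash
python3 -m pendant '[[[-0.04,0.2,0],0],[[0,0,0],0],[[0,0,0],0]]'
```

```text
time_s: 8.93
ee_pos: [0.4847, 0.0924, 0.0524]
eef_rot: [-3.141, -0.0, 1.788]
force: [0.2, -0.2, 0.3]
grip_width: 0.0141
grip_force: 0.0
```

```bash
python3 -m pendant '[[[-0.04,0.2,0],0],[[0,0,0],0],[[0,0,0],0]]'
```

```text
time_s: 9.18
ee_pos: [0.4846, 0.094, 0.0525]
eef_rot: [3.141, 0.001, 1.788]
force: [1.8, -4.2, 0.1]
grip_width: 0.0141
grip_force: 2.0
```

```bash
python3 -m pendant '[[[-0.04,0.2,0],0],[[0,0,0],0],[[0,0,0],0]]'
```

```text
time_s: 9.43
ee_pos: [0.4845, 0.0949, 0.0525]
eef_rot: [3.141, 0.003, 1.788]
force: [5.1, -14.8, -2.2]
grip_width: 0.0143
grip_force: 7.2
```

```bash
python3 -m pendant '[[[0.06,-0.3,0],0],[[0.06,-0.3,0],0],[[0,0,2],0],[[0,0,3.5],0],[[0,0,4],0],[[0,0,4],0],[[0,0,2.5],0],[[-0.07,1.71,0],0.12],[[-0.07,1.71,0],0.12],[[-0.07,1.71,0],0.12],[[-0.07,1.71,0],0.12],[[-0.07,1.71,0],0.12],[[-0.07,1.71,0],0.12],[[-0.07,1.71,0],0.12]]'
python3 -m pendant '[[[-0.07,1.71,0],0.12],[[-0.07,1.71,0],0.12],[[-0.07,1.71,0],0.12],[[-0.07,1.71,0],0.12],[[-0.07,1.71,0],0.12],[[-0.07,1.71,0],0.12],[[0,0,0],0],[[0,0,0],0],[[0,0,0],0]]' 0.7 20
python3 - <<'E'
from h import *
c=snap('wrist','w4'); t1=snap('top','top4'); o=ctrl.get_obs(); print(o['ee_pos'],o['eef_rot'])
a=cv2.resize(c['color'][:,:,::-1],None,fx=1.1,fy=1.1)
b=cv2.resize(t1['color'][190:265,180:330,::-1],None,fx=1.5,fy=1.5,interpolation=cv2.INTER_CUBIC)
o=np.zeros((600,a.shape[1],3),np.uint8);o[:a.shape[0]]=a;o[a.shape[0]:a.shape[0]+b.shape[0],:b.shape[1]]=b;print(a.shape)
cv2.imwrite('pics/w4.png',o)
E
```

```text
time_s: 10.6
ee_pos: [0.48, 0.211, 0.2124]
eef_rot: [3.141, -0.001, 2.634]
force: [0.3, -0.1, 0.0]
grip_width: 0.0141
grip_force: 0.0
time_s: 11.35
ee_pos: [0.476, 0.3121, 0.2123]
eef_rot: [-3.141, -0.0, -2.938]
force: [-0.0, -1.6, -0.5]
grip_width: 0.0655
grip_force: 0.0
[0.47616077 0.31185328 0.21250689] [-3.14155405e+00 -7.81382542e-05 -2.93789381e+00]
(422, 563, 3)
```

View pics/w4.png

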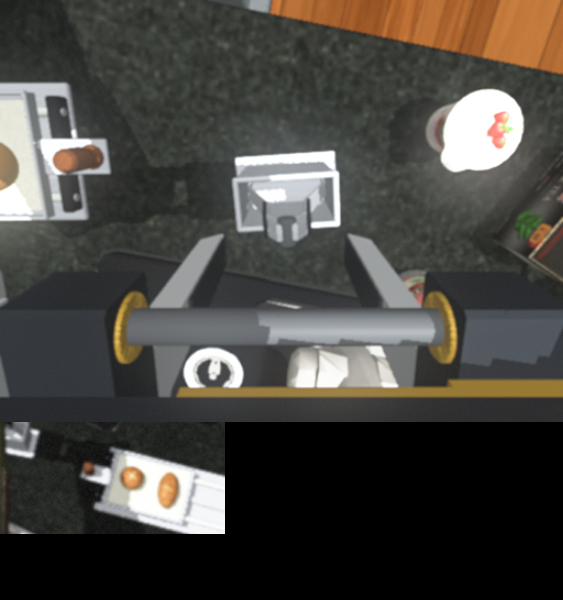

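Run:
```python
from h import *
c=load('w4'); k=1.1
for A,B,z in(((234,178),(338,172),.1),((238,229),(340,226),.1),((236,158),(336,152),.003)):
    a,b=atz(c,A[0]/k,A[1]/k,z),atz(c,B[0]/k,B[1]/k,z); d=b-a; print(a,b,np.arctan2(-d[0],d[1]),np.hypot(*d[:2]))
print('head',atz(c,287/k,230/k,.19), atz(c,287/k,240/k,.18))
print('knob',atz(c,62/k,160/k,.087))
# tray geometry from top camera
t=load('top4'); T=lambda u,v:(u/1.5+180,(v-422)/1.5+190)
print('knob',atz(t,*T(88,468),.087),'roll',atz(t,*T(132,478),.07),'long',atz(t,*T(168,490),.07))
```

```text
[0.4625 0.2648 0.1   ] [0.4395 0.3509 0.1   ] 0.26103607440898474 0.0891190776433419
[0.5069 0.2759 0.1   ] [0.4859 0.364  0.1   ] 0.2339989222576282 0.09056826154895545
[0.4572 0.2521 0.003 ] [0.428  0.3609 0.003 ] 0.26220348827489715 0.11265025521497944
head [0.4715 0.3124 0.19  ] [0.4812 0.3145 0.18  ]
knob [0.4797 0.1117 0.087 ]
knob [0.4767 0.1076 0.087 ] roll [0.5042 0.0123 0.07  ] long [ 0.5161 -0.0707  0.07  ]
```

```bash
python3 -m pendant '[[[-0.1,0.1,-1.4],0.04],[[0,0,-2],0],[[0,0,-2],0],[[0,0,-2],0],[[0,0,-1],0],[[0,0,0],0],[[0,0,0],0]]'; python3 -m pendant '[[[0,0,0],0],[[0,0,0],0],[[0,0,0],0],[[0,0,0],0],[[0,0,0],0],[[0,0,0],0]]' 0.35 20
```

```text
time_s: 12.03
ee_pos: [0.4753, 0.3134, 0.129]
eef_rot: [3.142, 0.0, -2.896]
force: [-0.8, -0.0, 0.4]
grip_width: 0.0657
grip_force: 0.0
time_s: 12.53
ee_pos: [0.4755, 0.3139, 0.1293]
eef_rot: [3.141, 0.002, -2.895]
force: [-1.1, -0.1, 5.6]
grip_width: 0.0338
grip_force: 10.4
```

```bash
python3 -m pendant '[[[0,0,0.8],0],[[0,0,1.6],0],[[0,0,2],0],[[0,0,2.2],0],[[0,0,2.2],0],[[0,0,2.2],0],[[0,0,2.2],0],[[0,0,1.8],0],[[0,0,1],0],[[0,0,0],0],[[0,0,0],0],[[0,0,0],0]]'
python3 - <<'E'
from h import *
s=snap('side','s5'); t=snap('top','t5')
a=cv2.resize(s['color'][90:290,160:320,::-1],None,fx=2.9,fy=2.9,interpolation=cv2.INTER_CUBIC)
b=cv2.resize(t['color'][225:285,240:310,::-1],None,fx=4.7,fy=4.7,interpolation=cv2.INTER_CUBIC)
o=np.zeros((600,800,3),np.uint8);o[:580,:464]=a;o[:b.shape[0],464:464+b.shape[1]]=b;print(b.shape)
cv2.imwrite('pics/s5.png',o)
E
```

```text
time_s: 13.53
ee_pos: [0.4748, 0.3134, 0.2871]
eef_rot: [-3.141, -0.002, -2.895]
force: [-0.2, 0.5, -1.2]
grip_width: 0.0334
grip_force: 4.2
(282, 329, 3)
```

View pics/s5.png

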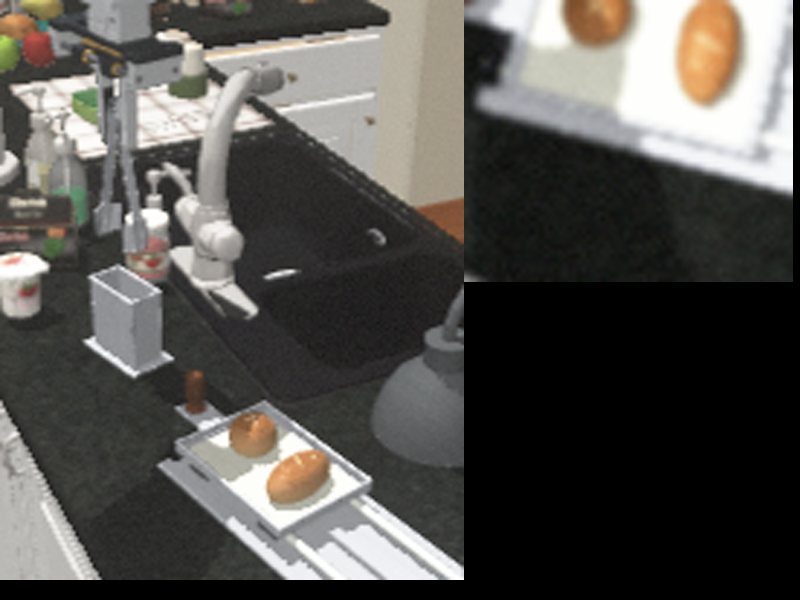

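Run:
```python
from h import *
t=load('t5'); s=load('s5')
def seg(c,box,n):
    im=c['color'].astype(int); m=((im[...,0]-im[...,2])>45).astype(np.uint8); k=np.zeros_like(m); x0,y0,x1,y1=box; k[y0:y1,x0:x1]=1
    r,l,st,ce=cv2.connectedComponentsWithStats(m*k)
    for i in range(1,r):
        if st[i,4]>30: print(n,st[i],ce[i].round(1))
seg(t,(230,195,330,270),'top'); seg(s,(230,220,290,270),'side')
x=2.9
for u,v in((107,232),(136,252)): print('tip', u/x+160,v/x+90)
R=lambda a:np.array([-np.sin(a),np.cos(a)])
for sg in(1,-1): print(proj(s,np.r_[np.array([.4748,.3134])+sg*.034*R(.246),.162]))
print('roll pred',proj(t,[.505,.013,.056]),proj(s,[.505,.013,.056]))
```

```text
top [261 220  15  15 176] [267.9 227. ]
top [285 224  14  23 256] [291.4 234.9]
side [239 232  16  16 198] [246.7 239.5]
side [252 245  21  19 286] [262.1 253.8]
tip 196.89655172413794 170.0
tip 206.89655172413794 176.89655172413794
[197.2 169.9]
[208.  176.6]
roll pred [267.8 227.9] [246.5 240.2]
```

```bash
python3 -m pendant '[[[0.1,-1,0],-0.106],[[0.23,-2.15,0],-0.106],[[0.23,-2.15,0],-0.106],[[0.23,-2.15,0],-0.106],[[0.23,-2.15,0],-0.106],[[0.23,-2.15,0],-0.106],[[0.23,-2.15,0],-0.106],[[0.23,-2.15,0],-0.106],[[0.23,-2.15,0],-0.106],[[0.23,-2.15,0],-0.106],[[0.23,-2.15,0],-0.106],[[0.23,-2.15,0],-0.106],[[0.23,-2.15,0],-0.106],[[0.23,-2.15,0],-0.106],[[0.11,-1,0],-0.106],[[0,0,0],0],[[0,0,0],0]]' 
python3 -m pendant '[[[0,0,-1.5],0],[[0,0,-2],0],[[0,0,-1.5],0],[[0,0,0],0],[[0,0,0],0],[[0,0,0],0]]' 0.38 20
python3 - <<'E'
from h import *
s=snap('side','s6'); w=snap('wrist','w6')
a=cv2.resize(s['color'][120:270,200:300,::-1],None,fx=4,fy=4,interpolation=cv2.INTER_CUBIC)
b=cv2.resize(w['color'][:,56:456,::-1],None,fx=1,fy=1)
o=np.zeros((600,800,3),np.uint8);o[:,:400]=a;o[:384,400:]=b
cv2.imwrite('pics/s6.png',o)
E
```

```text
time_s: 15.05
ee_pos: [0.5069, 0.0141, 0.2879]
eef_rot: [-3.141, -0.0, 1.8]
force: [-0.0, -0.3, -0.9]
grip_width: 0.0331
grip_force: 4.2
time_s: 15.55
ee_pos: [0.5073, 0.0146, 0.2394]
eef_rot: [3.141, 0.0, 1.8]
force: [-0.0, -0.3, -0.4]
grip_width: 0.0361
grip_force: 3.8
```

View pics/s6.png

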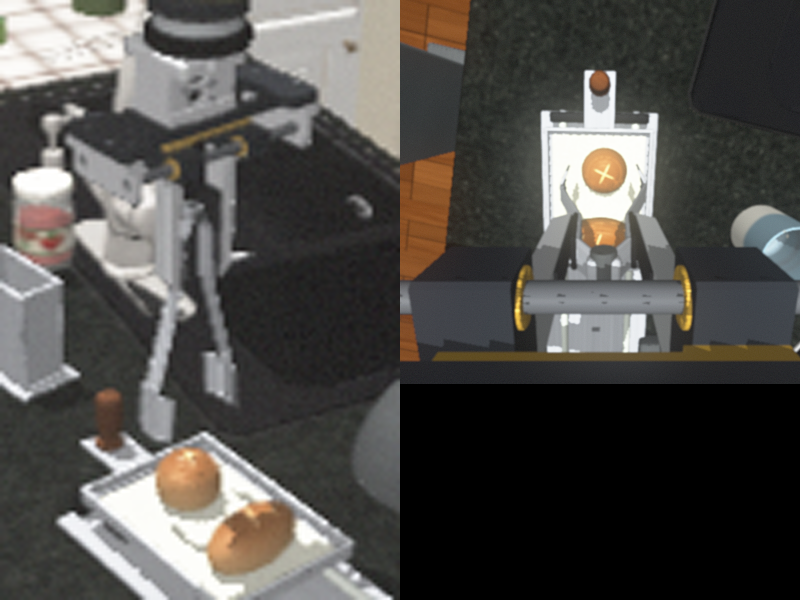

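Run:
```python
from h import *
w=load('w6'); s=load('s6')
print('roll wrist',atz(w,260,170,.06),'cross',atz(w,260,173,.078))
sd=lambda u,v:(u/4+200,v/4+120)
print('roll side',atz(s,*sd(188,479),.057))
for u,v in((157,438),(222,397)): print('jawtip side',atz(s,*sd(u,v),.115))
print(ctrl.get_obs()['ee_pos'])
```

```text
roll wrist [0.5084 0.0178 0.06  ] cross [0.5083 0.0177 0.078 ]
roll side [0.5067 0.0131 0.057 ]
jawtip side [0.4732 0.0012 0.115 ]
jawtip side [0.5441 0.0296 0.115 ]
[0.50741184 0.01439171 0.23956112]
```

```bash
python3 -m pendant '[[[0,0,-1.2],0],[[0,0,-1.5],0],[[0,0,-1.5],0],[[0,0,-1.3],0],[[0,0,-0.8],0],[[0,0,-0.5],0],[[0,0,-0.3],0],[[0,0,0],0],[[0,0,0],0]]'; python3 -m pendant '[[[0,0,0],0],[[0,0,0],0],[[0,0,0],0],[[0,0,0],0],[[0,0,0],0],[[0,0,0],0],[[0,0,0],0],[[0,0,0],0]]' 0.27 20
```

```text
time_s: 16.4
ee_pos: [0.5073, 0.0141, 0.1681]
eef_rot: [3.141, 0.0, 1.798]
force: [-0.1, -0.0, -0.0]
grip_width: 0.0357
grip_force: 3.8
time_s: 17.07
ee_pos: [0.5071, 0.0142, 0.1675]
eef_rot: [3.141, 0.0, 1.798]
force: [0.7, 0.2, 0.6]
grip_width: 0.03
grip_force: 20.0
```

Width stopped at 30.0 mm with 20 N, so the roll is held. Lifting now.

```bash
python3 -m pendant '[[[0,0,0.4],0],[[0,0,0.8],0],[[0,0,1.2],0],[[0,0,1.5],0],[[0,0,1.5],0],[[0,0,1.5],0],[[0,0,1.5],0],[[0,0,1.2],0],[[0,0,0.8],0],[[0,0,0.4],0],[[0,0,0],0],[[0,0,0],0],[[0,0,0],0],[[0,0,0],0],[[0,0,0],0],[[0,0,0],0]]'
python3 - <<'E'
from h import *
s=snap('side','s7'); save(s,'s7',4,(200,110,300,260)); t=snap('top','t7')
im=t['color'].astype(int);m=((im[...,0]-im[...,2])>45); v,u=np.nonzero(m[195:270,280:330]); print('long',u.mean()+280,v.mean()+195)
E
```

```text
time_s: 18.4
ee_pos: [0.507, 0.0141, 0.2752]
eef_rot: [-3.141, -0.0, 1.798]
force: [-0.4, -0.0, -2.3]
grip_width: 0.0303
grip_force: 20.0
long 289.77639751552795 228.06211180124222
```

View pics/s7.png

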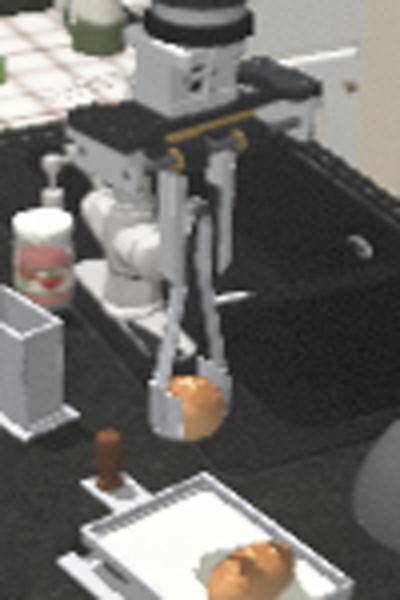

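The side view shows the round roll at (193,408) held in the jaws well above the tray. The long roll is at (252,570) on the tray, and the knob hasn't moved. Handing in.

```bash
python3 -c "
from station import ctrl
print(ctrl.hand_in())"
```

```text
the job is handed in; nothing more can be done
None
```

I handed the job in at about 18 s with the tray pushed into its pick-up stop, the long roll still on it, and the round roll held in the tongs about 10 cm above the tray; no verdict came back.

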